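# Turn three cakes over into a matching tray

## Task

Turn the three pale cakes over into the empty long tray. Lay the long empty tray, face-down as it is, squarely over the full tray in the turn-over cradle, swing the hinged strap over it and tip the swing bolt up into the slot in the strap's end, then swing the loaded leaf over by its handle until it lies fully down on the other side, and leave it there, still strapped and bolted. Do not spill a cake, and leave the short tray where it lies.

Things in the scene. Friction and masses are not known exactly. Their poses are not given: they have to be found in the camera images.
- spine (a point): Middle of the spine, the steel rod 70 mm above the bench on which the turn-over cradle's leaf swings. x runs along the rod, away from the robot (up to 9 degrees off), y level to the loaded side (robot's left), z up; it does not turn with the leaf. The coordinates (x, y, z) in mm in the other entries are in this frame, with the leaf at 0.
- turner: Turn-over cradle, fixed on the bench: aluminium base plate, 228 (x) by 345 mm (y), two stanchions 104 to 112 mm either side of its middle that carry the spine, rubber-topped rest posts left and right. Origin on the bench under the middle of the spine, axes as the spine's.
- leaf (a joint): Hinge of the leaf about the spine, rad. 0: lying on the left (+y), loaded, as at the start; pi/2 upright; pi: fully down on the right, its stop. Damped; swinging it over loaded takes about 5 N at the handle. Plate top at z -22; the full tray lies on it between end cheeks with 2 mm play, centred at (0, 90).
- nest (a point): Centre of the place on the leaf where the empty tray's centre comes, (0, 90, 11); turns with the leaf. End cheeks at x +-91 (up to z 6, flared to 15) and four side guides 2 mm off the tray's long sides at x +-58 to 78 (up to z 8, flared to 16) lead it in. The middle of the long sides is free: nothing above z -10 for 30 mm either side of the tray.
- handle (a point): Middle of the leaf's handle: a steel bow on the leaf's free edge, its far half. The grip is a round bar, 12 mm thick, parallel to the spine from x 36 to 92, its middle at (64, 200, 0) with the leaf at 0, 52 mm clear of the plate's edge; it moves with the leaf on a circle of 200 mm radius about the spine.
- strap (a joint): Hinge of the steel strap on the leaf, rad, axis along x at (0, 18, 29). 0: shut, level across the trays (its stop; its rubber pad then just clears the laid-on tray). It starts open at 1.8 to 2.3, leaning back over the spine. Stiff: it stays where it is left; 1 N at its end moves it. Bracket at y 10 to 26.
- strap_end (a point): Free end of the strap, mid-thickness, 149 mm from its hinge. The strap is 24 mm wide, 6 mm thick; its last 27 mm is a fork with an 11 mm slot open at the end. Shut, the end is at (0, 167, 29) and the top face at z 32. A rubber-faced pad, 110 x 36 mm, 54 to 90 mm from the hinge, lies under it.
- swing_bolt (a joint): Hinge of the swing bolt on the leaf's free edge, rad, axis along x at (0, 152, -25). 0: upright, in the strap's slot (its stop). It starts tipped 0.5 to 0.9 outward, away from the spine (+y). Lightly stiff: it stays where it is left; 1 N at the knob moves it.
- bolt_knob (a point): Centre of the swing bolt's black knob (23 mm across, 20 mm high), 70 mm from the bolt's hinge on an 8 mm shank. Strap shut and bolt upright, it is at (0, 152, 45), the knob's underside 3 mm above the fork, and keeps the strap shut.
- full_tray_mid (a point): Full tray: white, 178 x 60 x 22 mm, three round pockets (53 mm wide, 18.5 deep, 57 mm apart along its x), loose in the leaf, face up, x along the spine, rim level with the spine axis. This is its centre, half-way up; z points out of the pockets.
- empty_tray_mid (a point): Empty long tray, like the full one: 178 x 60 x 22 mm, 0.1 to 0.16 kg, face-down on the bench left or right of the cradle, its flat back with three dark vent dots on top. Its centre, 11 mm above the bench; x along its length, z out of the pockets (down at the start). Laid on, rim on rim, its centre is 22 mm above the full tray's, length along the spine, either way round.
- short_tray_mid (a point): Short tray: like the long one but 121 mm long with two pockets, face-down on the other side of the cradle. This is its centre. It does not match and stays where it is.
- cake_0_mid (a point): Pale round cake in the near pocket of the full tray, about 48 mm across and 36 mm high, so it stands about 17 mm above the tray's rim; 50 g. This is its centre.
- pocket_0 (a point): Middle of the floor of the near pocket of the full tray, 3.5 mm above the tray's underside.
- cake_1_mid (a point): Pale round cake in the middle pocket of the full tray, about 48 mm across and 36 mm high, so it stands about 17 mm above the tray's rim; 50 g. This is its centre.
- pocket_1 (a point): Middle of the floor of the middle pocket of the full tray, 3.5 mm above the tray's underside.
- cake_2_mid (a point): Pale round cake in the far pocket of the full tray, about 48 mm across and 36 mm high, so it stands about 17 mm above the tray's rim; 50 g. This is its centre.
- pocket_2 (a point): Middle of the floor of the far pocket of the full tray, 3.5 mm above the tray's underside.
Not all that is in view belongs to the job. What is shaped like the part that bears cake_0_mid but orange or yellow is not meant.

How it is judged:
By the outcome, as a careful person would: the job done as asked, in the order asked, and still so for the second after the job is handed in, with the robot touching nothing.
It also fails if it takes over 67 s, if anything falls off the work surface, if the arm or the gripper's body presses on something with over 40 N, if the wrist force passes 120 N, or if a joint passes its speed limit or range.

## Robot

A 7-joint arm with a two-finger parallel gripper is mounted at the origin on a cart in front of the work surface, level with it; the furniture and walls round the work are solid. World frame = base frame: x ahead of the robot, y to its left, z up, the work surface at z = 0. Lengths are in m, angles in rad, forces in N, time in s.
With the tool pointing down it reaches from about 0.425 to 0.8 m from the base axis. Payload 8.3 kg.
Tool frame: the origin (TCP) lies where the fingers leave the gripper's body, on its centre line; the fingertips stand 73 mm ahead of it and the grasp point (between the pads) lies 54 mm ahead of it; z points along the fingers, y is the direction in which the jaws open and shut (so a half turn about z gives the same grasp; the last joint's range is limited). The gripper opens to 85 mm and grips with 20 to 120 N. Pads are 22 mm wide; open, the fingers measure 114 mm over their backs; the gripper's body (76 mm by 85 mm) begins 54 mm behind the grasp point. The pads swing forward as they close: fully open they stand 13 mm farther back than shut.
Start: joints at [-1.198, 0.383, 0.016, 1.37, -0.006, 1.388, -0.046], TCP at [0.264, 0.567, 0.304] pointing down, gripper open.
Joint ranges: [-2.95, 2.95], [-0.25, 2.06], [-1.52, 1.56], [0.18, 2.33], [-1.44, 4.58], [0.02, 2.06], [-3.01, 3.01]. Speed limits (rad/s): [2.39, 2.39, 3.01, 3.01, 3.14, 3.14, 3.14].

## Interface

Orientations are given as a unit quaternion [x, y, z, w].
In Python, from station import env gives the robot as it stands. Calls block until the motion is done:
- env.goto(position, orientation): joint-space move of the TCP to a pose.
- env.move_l(position, attitude=None, feed=0.15): straight line of the TCP; attitude=None keeps the orientation; feed is the mean speed in m/s.
- env.goto_joints(angles): joint-space move.
- env.move_gripper(opening): finger opening in m; the grip force is fixed at half the most; returns when the fingers have stopped.
- env.hold(seconds).
- env.solve_ik(position, orientation): joint angles nearest the present ones, or None.
- env.grab_frame(name): name is "scene" or "side" or "wrist"; returns a dict with "image" (384x512x3 uint8, red, green, blue), "fx", "fy", "cx", "cy" (pixels), "T" (4x4, takes a point from camera to world coordinates). Camera axes: x right, y down, z forward; pixel columns grow to the right and rows downward; lengths in m; the calibration is good to about 2 mm. A picture is of the moment at which its call begins. There is no depth.
A pose or a line that the arm cannot do raises env.MotionError and nothing moves.
- env.job_done(): hands the job in, once; it reports no verdict.
Readings, each from a call of its own:
- env.get_t(): time.
- env.get_joint_positions(): joint angles.
- env.get_qd(): joint speeds.
- env.get_joint_efforts(): joint torques, N m.
- env.get_tcp_pos(): TCP position.
- env.get_tool_rot(): TCP orientation.
- env.get_ft_force(): force on the tool from outside, world axes, zero at the start.
- env.get_torque(): the same for the moment, N m.
- env.get_finger_gap(): finger opening in m.
Only numpy, scipy, OpenCV 4.12 (cv2) and the standard library are available. Lean on these libraries where they do the work, as an engineer would, in place of code of your own. Each camera call takes 0.05 s, during which the arm holds its last target.

## Working session

There is one attempt and no reset: what is moved stays moved. The work goes in short steps, each a Python script; the robot and the scene stay as the last script left them, time stands still between calls to the robot, and variables do not carry over. Pictures are saved under pics/ and viewed, and the job is handed in when it is done.

```bash
ls; mkdir -p pics; python3 - <<'E'
from station import env
import cv2
for n in ("scene","side","wrist"):
    f=env.grab_frame(n); cv2.imwrite(f"pics/a_{n}.png",f["image"][:,:,::-1])
    print(n,f["fx"],f["cx"],f["cy"],f["T"].round(3).tolist())
print(env.get_t(),env.get_tool_rot(),env.get_finger_gap())
E
```

```text
pics
scene 483.31132135567935 254.45594496177458 192.63990930584276 [[-0.71, -0.477, 0.519, -0.285], [-0.705, 0.477, -0.526, 0.687], [0.003, -0.739, -0.674, 1.016], [0.0, 0.0, 0.0, 1.0]]
side 418.8808967408852 251.9600760119736 189.32209707408694 [[0.907, -0.283, 0.313, 0.016], [-0.422, -0.614, 0.667, -0.917], [0.004, -0.737, -0.676, 1.015], [0.0, 0.0, 0.0, 1.0]]
wrist 276.0593312817744 253.52126964642164 199.6024003615747 [[0.423, 0.864, 0.273, 0.192], [0.906, -0.402, -0.131, 0.6], [-0.003, 0.303, -0.953, 0.373], [0.0, 0.0, 0.0, 1.0]]
0.15 [ 2.16139388e-01  9.76362235e-01 -7.23940456e-04 -1.63407867e-04] 0.085796004922333
```

View pics/a_scene.png

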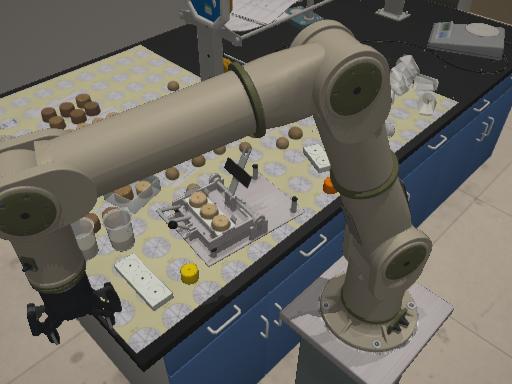

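View pics/a_side.png

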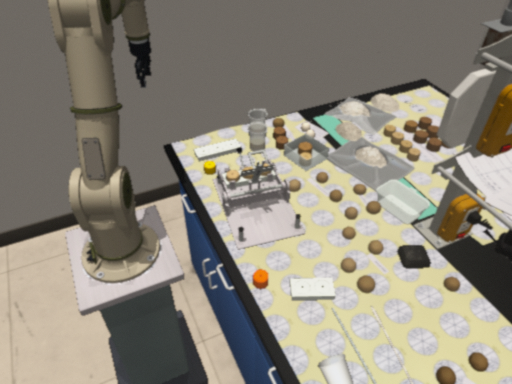

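View pics/a_wrist.png

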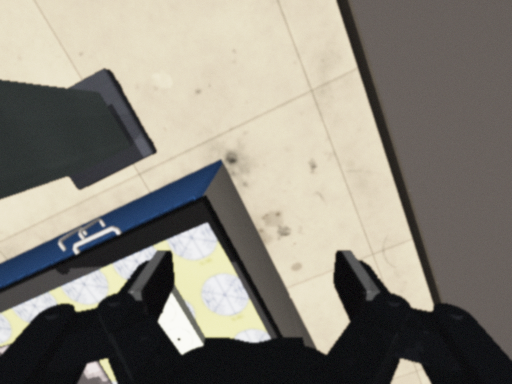

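The scene picture shows the cradle around (220,220) with three cakes, a white tray at (143,280) on the left side and a smaller one at (318,157) on the right. The side picture shows the same trays at (218,150) and (313,289). I'll enlarge these to tell long from short.

```bash
python3 - <<'E'
import cv2,numpy as np
a=cv2.imread("pics/a_scene.png");b=cv2.imread("pics/a_side.png")
cv2.imwrite("pics/b1.png",cv2.resize(a[140:320,100:340],None,fx=3.3,fy=3.3,interpolation=cv2.INTER_CUBIC))
cv2.imwrite("pics/b2.png",cv2.resize(b[120:310,160:360],None,fx=3.1,fy=3.1,interpolation=cv2.INTER_CUBIC))
E
```

```text
(no output)
```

View pics/b1.png

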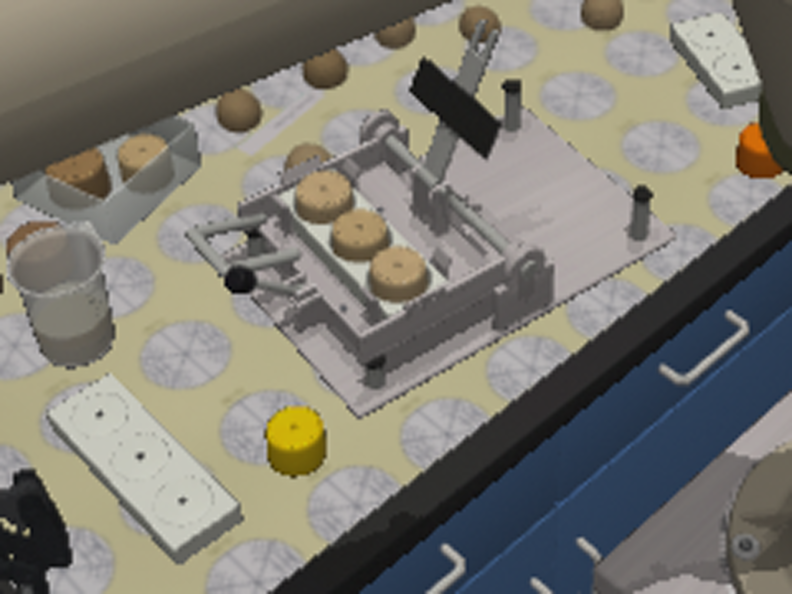

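View pics/b2.png

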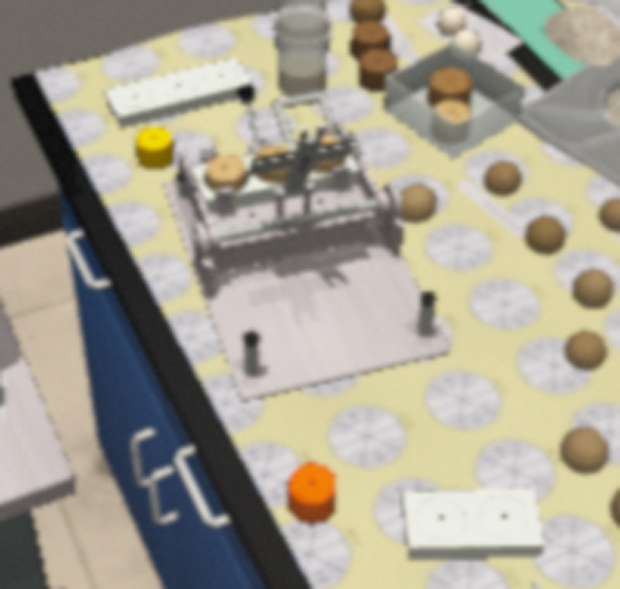

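Left one has three vent dots (long tray), right one has two (short). First estimates from pixel rays.

```bash
cat > h.py <<'E'
from station import env
import numpy as np, cv2
from scipy.spatial.transform import Rotation as R
def ray(f,u,v):
    d=np.array([(u-f["cx"])/f["fx"],(v-f["cy"])/f["fy"],1.]); return f["T"][:3,3],f["T"][:3,:3]@d
def onz(f,u,v,z):
    o,d=ray(f,u,v); return o+d*(z-o[2])/d[2]
def tri(f1,p1,f2,p2):
    A=np.zeros((3,3));b=np.zeros(3);L=[]
    for f,p in((f1,p1),(f2,p2)):
        o,d=ray(f,*p); d=d/np.linalg.norm(d);M=np.eye(3)-np.outer(d,d);A+=M;b+=M@o;L.append((o,M))
    x=np.linalg.solve(A,b); return x,[np.linalg.norm(M@(x-o)) for o,M in L]
def proj(f,P):
    c=np.linalg.inv(f["T"])@np.append(P,1); return np.array([f["fx"]*c[0]/c[2]+f["cx"],f["fy"]*c[1]/c[2]+f["cy"]])
def qdown(a,tilt=None):
    # tool z down, tool y (jaw) along world heading a
    y=np.array([np.cos(a),np.sin(a),0]);z=np.array([0,0,-1.]);return R.from_matrix(np.c_[np.cross(y,z),y,z]).as_quat()
def save(f,n,box=None,s=1):
    im=f["image"][:,:,::-1]
    if box: im=im[box[1]:box[3],box[0]:box[2]]
    cv2.imwrite("pics/"+n,cv2.resize(im,None,fx=s,fy=s,interpolation=cv2.INTER_CUBIC))
E
python3 - <<'E'
from h import *
f=env.grab_frame("scene");g=env.grab_frame("side")
S=lambda x,y:(100+x/3.3,140+y/3.3); D=lambda x,y:(160+x/3.1,120+y/3.1)
for p in((99,413),(140,456),(183,500)): print("dot",onz(f,*S(*p),.022).round(4))
for p in((178,85),(209,75),(140,97)): print("dots side",onz(g,*D(*p),.022).round(4))
for p in((360,415),(673,235),(528,108)): print("pl",onz(f,*S(*p),.006).round(4))
for p in((242,398),(447,345)): print("plside",onz(g,*D(*p),.006).round(4))
for p in((323,183),(360,226),(399,263)): print("caketop",onz(f,*S(*p),.070+.017).round(4))
print("knob",tri(f,S(240,279),g,D(246,93)))
print("strapend",tri(f,S(485,32),g,D(310,135)))
E
```

```text
dot [0.5117 0.3421 0.022 ]
dot [0.4538 0.3441 0.022 ]
dot [0.3968 0.3455 0.022 ]
dots side [0.4557 0.3405 0.022 ]
dots side [0.4995 0.3438 0.022 ]
dots side [0.4032 0.3371 0.022 ]
pl [0.3743 0.1893 0.006 ]
pl [ 0.3303 -0.1465  0.006 ]
pl [ 0.547  -0.1813  0.006 ]
plside [ 0.3308 -0.1483  0.006 ]
plside [ 0.552  -0.1728  0.006 ]
caketop [0.5347 0.0844 0.087 ]
caketop [0.4725 0.0968 0.087 ]
caketop [0.4176 0.1029 0.087 ]
knob (array([0.49245353, 0.20689054, 0.08973035]), [np.float64(2.1342334689269283e-05), np.float64(2.134233468928502e-05)])
strapend (array([ 0.45720852, -0.03853108,  0.22203158]), [np.float64(0.003095651641306393), np.float64(0.003095651641306435)])
```

```bash
python3 - <<'E'
from h import *
t=env.get_t()
q=qdown(np.radians(82.5))
env.goto([0.41,0.19,0.33],q)
f=env.grab_frame("wrist"); np.savez("w1.npz",**f); save(f,"c1.png",s=1.55)
print(env.get_t()-t, env.get_joint_positions().round(2)); print(f["T"].round(3))
f=env.grab_frame("scene"); save(f,"c2.png",s=1.5); np.savez("s1.npz",**f)
f=env.grab_frame("side"); save(f,"c3.png",(160,80,360,270),s=3.1); np.savez("d1.npz",**f)
E
```

```text
1.55 [-0.73 -0.01  0.22  1.78  0.    1.37  0.93]
[[ 0.13   0.945  0.3    0.332]
 [ 0.992 -0.124 -0.04   0.202]
 [-0.     0.303 -0.953  0.4  ]
 [ 0.     0.     0.     1.   ]]
```

View pics/c1.png

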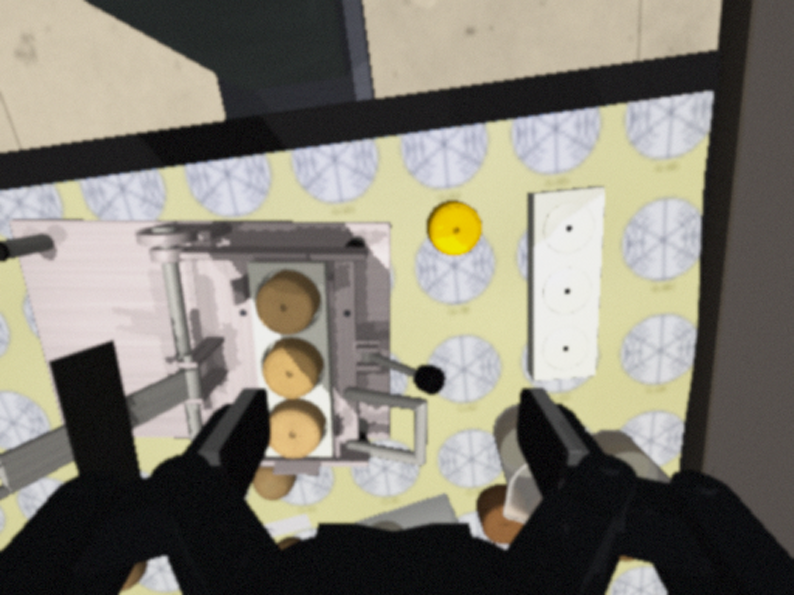

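View pics/c2.png

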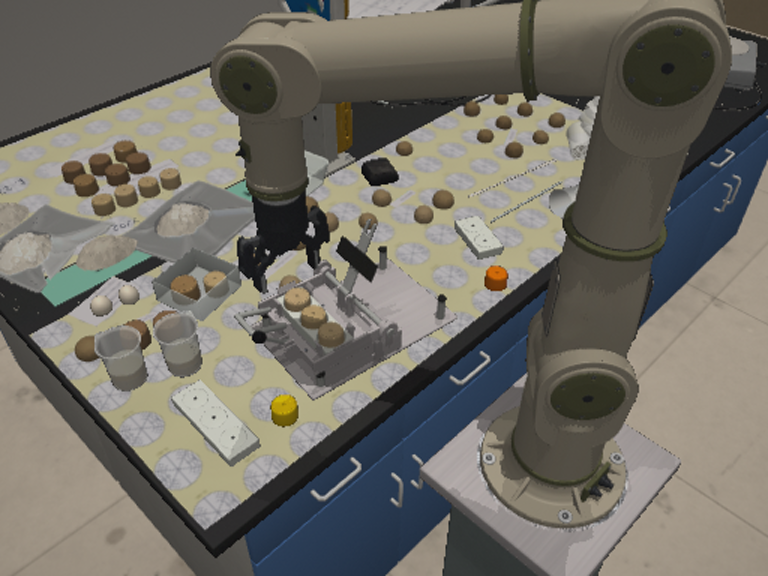

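The wrist picture shows the cradle at left (cakes at (288,300), (292,368), (296,430); knob (428,379); handle (422,432)) and the long tray with three dots at (567,290). I'll zoom in for precise corners.

```bash
python3 - <<'E'
from h import *
f=dict(np.load("w1.npz"))
save(f,"d1.png",(90,130,290,310),s=4)
f=dict(np.load("s1.npz"))
save(f,"d2.png",(60,160,310,320),s=3.2)
E
```

```text
(no output)
```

View pics/d1.png

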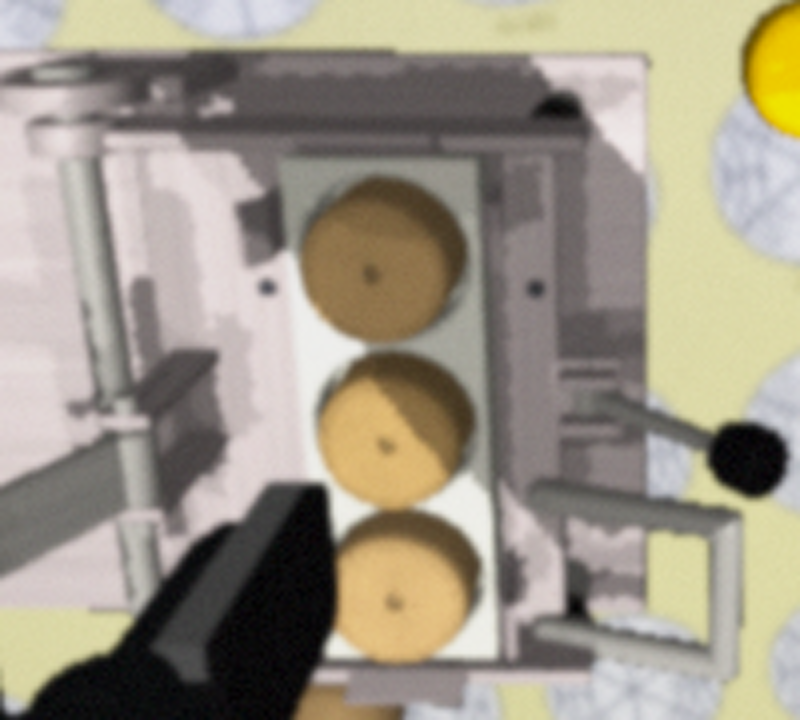

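View pics/d2.png

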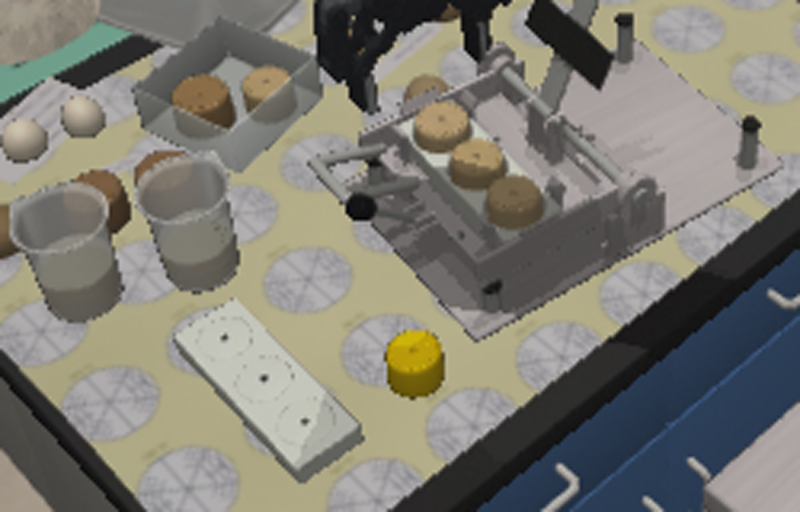

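View pics/c3.png

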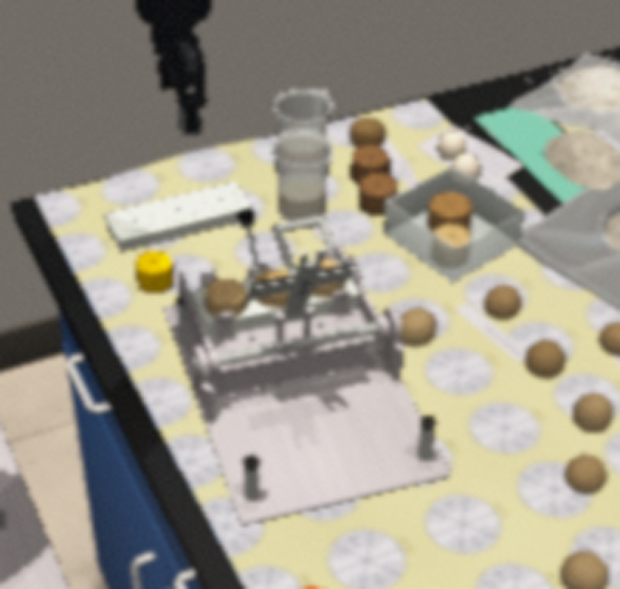

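```bash
python3 - <<'E'
from h import *
f=dict(np.load("w1.npz"));g=dict(np.load("s1.npz"));d=dict(np.load("d1.npz"))
W=lambda x,y:(90+x/4-.4,130+y/4-.4); S=lambda x,y:(60+x/3.2-.35,160+y/3.2-.35)
W0=lambda x,y:(x/1.55-.2,y/1.55-.2); D=lambda x,y:(160+x/3.1-.35,80+y/3.1-.35)
def pr(n,v): print(n,(np.array(v)*1000).round(1))
for p in((282,157),(480,157),(497,660)): pr("rim",onz(f,*W(*p),.07))
for p in((371,273),(386,446),(394,601)): pr("cake",onz(f,*W(*p),.087))
for p in((442,116),(477,155),(515,194)): pr("cake scene",onz(g,*S(*p),.087))
for p in((82,170),(112,345),(146,580)): pr("spine",onz(f,*W(*p),.073))
for p in((725,525),(722,665)): pr("handle",onz(f,*W(*p),.072))
for p in((267,287),(535,287)): pr("hole",onz(f,*W(*p),.048))
print("knob",tri(f,W(748,459),g,S(361,207)),tri(f,W(748,459),d,D(246,217)))
for p in((569,228),(567,291),(565,349)): pr("dot w",onz(f,*W0(*p),.022))
for p in((225,337),(264,378),(305,422)): pr("dot s",onz(g,*S(*p),.022))
for p in((648,55),(648,610)): pr("plate",onz(f,*W(*p),.006))
for p in((85,310),(205,282)): pr("beaker",onz(g,*S(*p),0))
print("strapend",tri(g,S(590,-5),d,D(306,262)))
# white tray mask in wrist
im=f["image"].astype(int)
m=((im.min(2)>190)&(im.max(2)-im.min(2)<25)).astype(np.uint8); m[:, :330]=0;m[:110]=0
n,l,st,c=cv2.connectedComponentsWithStats(m);k=1+st[1:,4].argmax()
cn=max(cv2.findContours((l==k).astype(np.uint8),0,1)[0],key=cv2.contourArea)
print(st[k],c[k]);b=cv2.boxPoints(cv2.minAreaRect(cn))
for p in b: pr("traycorner",onz(f,*p,.022))
E
```

```text
rim [382.3  81.   70. ]
rim [390.1 140.4  70. ]
rim [567.6 114.5  70. ]
cake [417.3 105.3  87. ]
cake [473.4  98.3  87. ]
cake [528.7  89.5  87. ]
cake scene [533.5  85.8  87. ]
cake scene [474.4  96.5  87. ]
cake scene [416.6 104.9  87. ]
spine [378.   21.5  73. ]
spine [433.9  14.8  73. ]
spine [518.4   2.5  73. ]
handle [523.6 200.   72. ]
handle [578.5 192.8  72. ]
hole [428.2  57.7  48. ]
hole [439.9 146.8  48. ]
knob (array([0.48850229, 0.2097621 , 0.09535136]), [np.float64(0.0002652767813163159), np.float64(0.00026527678131639705)]) (array([0.49193509, 0.20979894, 0.08916402]), [np.float64(0.00046131209371607696), np.float64(0.00046131209371624637)])
dot w [396.6 348.   22. ]
dot w [453.7 345.8  22. ]
dot w [511.2 343.5  22. ]
dot s [512.3 341.8  22. ]
dot s [455.3 343.8  22. ]
dot s [397.6 346.4  22. ]
plate [373.3 193.5   6. ]
plate [597.5 163.7   6. ]
beaker [638.6 401.4   0. ]
beaker [593.1 311.5   0. ]
strapend (array([ 0.4566974 , -0.02348168,  0.20530665]), [np.float64(0.0003761648643979093), np.float64(0.0003761648643979903)])
[ 344  121   46  132 5262] [365.53895857 184.28145192]
traycorner [552.  312.2  22. ]
traycorner [358.4 319.7  22. ]
traycorner [366.4 377.3  22. ]
traycorner [561.3 379.   22. ]
```

Cradle: spine middle ≈ (462, 8) mm, yaw ≈ −7.7°; nest ≈ (474, 97). Tray: (454.5, 345) at −2.3°. Pick.

```bash
cat >> h.py <<'E'
TH=np.radians(-7.7); SP=np.array([.4622,.0080,.070])
RS=np.array([[np.cos(TH),-np.sin(TH),0],[np.sin(TH),np.cos(TH),0],[0,0,1]])
def sp(x,y,z): return SP+RS@np.array([x,y,z])/1000
def st(n=""):
    print(n,"t",round(env.get_t(),2),"p",env.get_tcp_pos().round(4),"F",np.round(env.get_ft_force(),1),"gap",round(env.get_finger_gap(),4))
E
python3 - <<'E'
from h import *
q=qdown(np.radians(87.7))
env.goto([.4545,.3448,.17],q); st()
f=env.grab_frame("wrist"); np.savez("w2.npz",**f); save(f,"e1.png",s=1.5)
E
```

```text
t 2.81 p [0.4552 0.3441 0.171 ] F [ 1.  -0.9  0.1] gap 0.0854
```

View pics/e1.png

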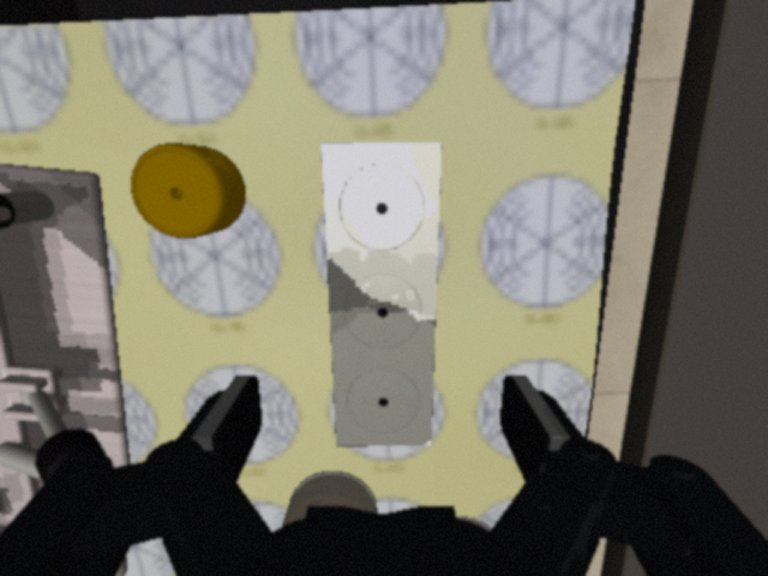

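The tray's dots sit at (381,208), (382,312), (383,401), between the open fingers. Refine and grasp.

```bash
python3 - <<'E'
from h import *
f=dict(np.load("w2.npz"))
P=np.array([onz(f,x/1.5-.17,y/1.5-.17,.022) for x,y in((381.5,208.5),(382.5,312.5),(383,401.5))])
print(P.round(4)); d=P[2]-P[0]; a=np.arctan2(d[1],d[0]); c=P.mean(0); print(np.degrees(a),np.linalg.norm(d),c)
c=(c[:2]+np.array([.4545,.3448]))/2
q=qdown(np.pi/2+np.radians(-2.3)*.5+.5*a)
env.move_l([c[0],c[1],.072],q,feed=.12); st()
env.move_gripper(0.05); st("closed")
env.move_l([c[0],c[1],.24],feed=.15); st()
f=env.grab_frame("wrist"); save(f,"e2.png",s=1.5); np.savez("w3.npz",**f)
E
```

```text
[[0.3969 0.3476 0.022 ]
 [0.454  0.3458 0.022 ]
 [0.5107 0.3438 0.022 ]]
-1.9152523795574377 0.11389897049703854 [0.45383423 0.34572815 0.022     ]
 t 3.83 p [0.4547 0.3456 0.0729] F [-0.3 -0.1 -0.2] gap 0.0855
closed t 4.19 p [0.4547 0.3457 0.0732] F [-0.6 -1.   5.9] gap 0.0585
 t 5.46 p [0.4538 0.3449 0.2389] F [-0.  -0.2 -1.5] gap 0.0587
```

View pics/e2.png

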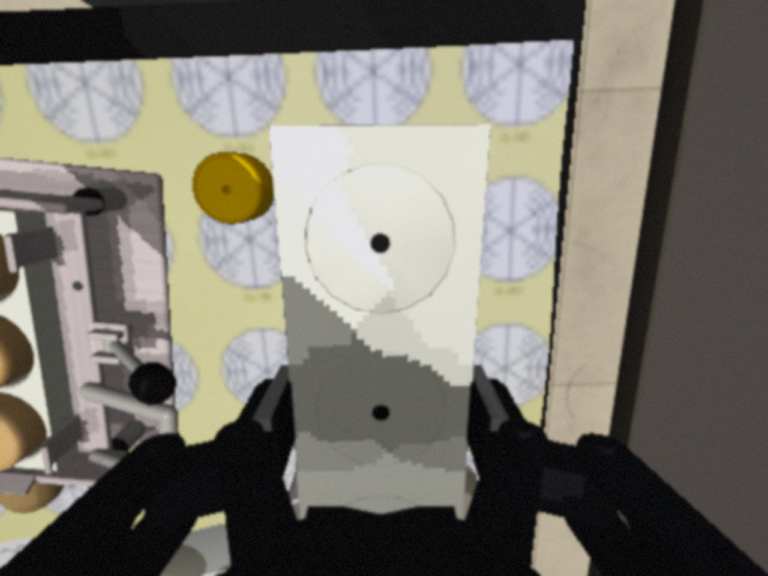

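Tray held; dots at (380,243) and (381,412). Computing its offset in the tool, then hovering over the nest.

```bash
python3 - <<'E'
from h import *
f=dict(np.load("w3.npz"))
tcp=env.get_tcp_pos();Rt=R.from_quat(env.get_tool_rot())
P=[onz(f,x/1.5-.17,y/1.5-.17,tcp[2]-.0510) for x,y in((380,243),(381,412))]
L=[Rt.inv().apply(p-tcp) for p in P]; print(np.round(L,4), Rt.as_matrix()[:,1].round(3))
off=L[1]; 
q=qdown(TH+np.pi/2); Rn=R.from_quat(q)
n=sp(0,90,0)
tgt=n-Rn.apply([off[0],off[1],0]); tgt[2]=.24
print(n,tgt)
env.goto(tgt,q); st()
tgt[2]=.185; env.move_l(tgt,q,feed=.1); st(); print(R.from_quat(env.get_tool_rot()).as_matrix()[:,1].round(4), q)
for nme in("wrist","scene","side"):
    f=env.grab_frame(nme); np.savez(nme[0]+"4.npz",**f)
    if nme=="wrist": save(f,"f1.png",s=1.5)
    if nme=="scene": save(f,"f2.png",(100,140,340,320),s=3.3)
    if nme=="side": save(f,"f3.png",(160,80,360,270),s=3.1)
E
```

```text
[[0.0576 0.0004 0.0511]
 [0.0006 0.0007 0.051 ]] [ 0.037  0.999 -0.002]
[0.47425876 0.09718849 0.07      ] [0.4748032 0.0964259 0.24     ]
 t 6.49 p [0.4748 0.0984 0.24  ] F [ 0.1  0.2 -1.4] gap 0.0585
 t 7.19 p [0.4751 0.0968 0.1853] F [ 0.1 -0.  -1.4] gap 0.0586
[1.334e-01 9.911e-01 1.000e-04] [0.06714462 0.99774325 0.         0.        ]
```

View pics/f1.png

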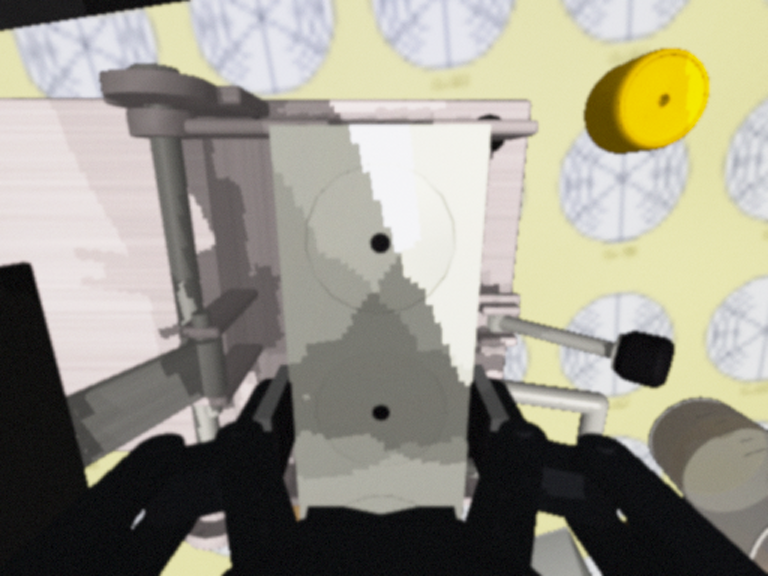

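View pics/f2.png

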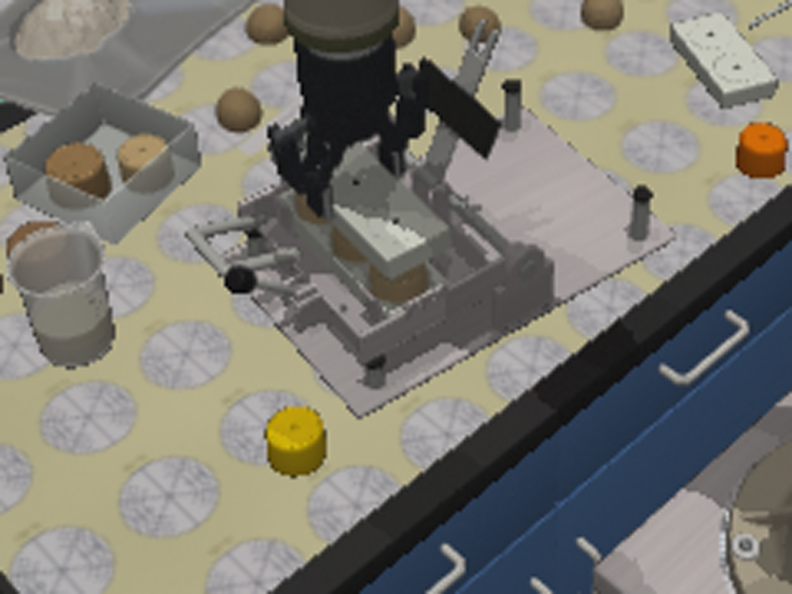

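View pics/f3.png

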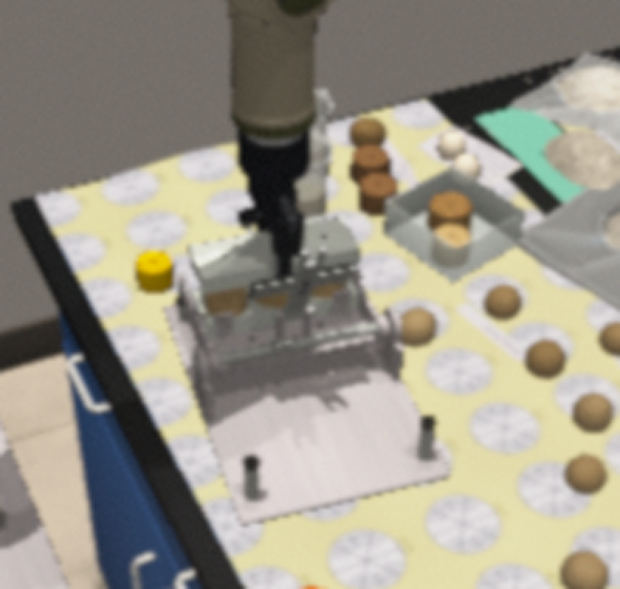

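The tray hovers over the cakes; the near cheek runs along row ~127 in the wrist picture. Check its position in the spine frame.

```bash
python3 - <<'E'
from h import *
f=dict(np.load("w4.npz"))
inv=lambda P:(RS.T@(P-SP)*1000).round(1)
for p,z in(((200,120),.085),((200,135),.085),((530,121),.085),((530,134),.085),((200,135),.076),((270,125),.1345),((491,125),.1345),((380,243),.1345),((381,412),.1345),((172,200),.070),((212,400),.07)):
    print(p,z,inv(onz(f,p[0]/1.5-.17,p[1]/1.5-.17,z)))
save(f,"g1.png",(60,50,360,260),s=2.6)
E
```

```text
(200, 120) 0.085 [-95.1  21.8  15. ]
(200, 135) 0.085 [-89.8  21.1  15. ]
(530, 121) 0.085 [-94.8 146.8  15. ]
(530, 134) 0.085 [-90.2 147.3  15. ]
(200, 135) 0.076 [-90.5  17.4   6. ]
(270, 125) 0.1345 [-88.8  60.4  64.5]
(491, 125) 0.1345 [-88.8 120.   64.5]
(380, 243) 0.1345 [-56.8  90.   64.5]
(381, 412) 0.1345 [ 0.  90.3 64.5]
(172, 200) 0.07 [-64.5  -0.7   0. ]
(212, 400) 0.07 [34.6  4.5  0. ]
```

View pics/g1.png

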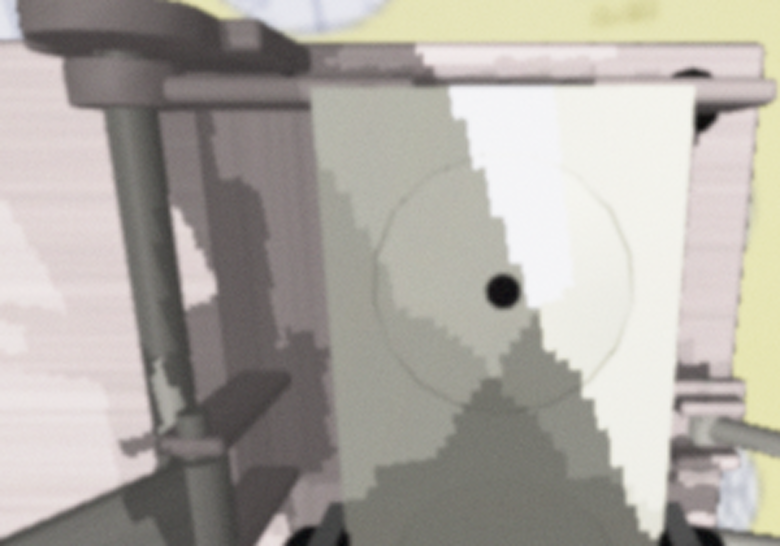

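Cheek inner face at x ≈ −90 and tray end at −88.8: aligned to about 1 mm. Lower in steps watching force.

```bash
python3 - <<'E'
from h import *
q=env.get_tool_rot(); q=qdown(TH+np.pi/2)
for z in (.168,.160,.154,.150,.147,.145):
    env.move_l([.4748,.0964,z],q,feed=.05); F=env.get_ft_force(); st()
    if F[2]>6: break
E
```

```text
t 7.83 p [0.4746 0.0963 0.1676] F [ 0.3  0.7 -1.1] gap 0.0588
 t 8.14 p [0.4745 0.0963 0.1596] F [ 0.4 -0.2 -0.6] gap 0.0588
 t 8.41 p [0.4746 0.0964 0.1536] F [ 0.3 -0.4 -2.3] gap 0.0588
 t 8.66 p [0.4746 0.0964 0.1497] F [-0.2  0.1 -1.6] gap 0.0588
 t 8.91 p [0.4747 0.0964 0.1468] F [ 0.6  0.6 -0.3] gap 0.0586
 t 9.16 p [0.4747 0.0964 0.1449] F [ 0.3  0.2 -1.6] gap 0.0585
```

```bash
python3 - <<'E'
from h import *
q=qdown(TH+np.pi/2)
for z in (.1435,.1425,.1415,.1405,.1395):
    env.move_l([.4748,.0964,z],q,feed=.05); F=env.get_ft_force(); st()
    if F[2]>5: break
f=env.grab_frame("side"); save(f,"h3.png",(180,100,340,220),s=4.5)
f=env.grab_frame("scene"); save(f,"h2.png",(140,150,290,280),s=4.5)
E
```

```text
t 9.41 p [0.4748 0.0964 0.1434] F [ 0.7  0.4 -1.1] gap 0.0585
 t 9.66 p [0.4749 0.0964 0.1431] F [-4.1 -0.7  5.6] gap 0.0587
```

View pics/h2.png

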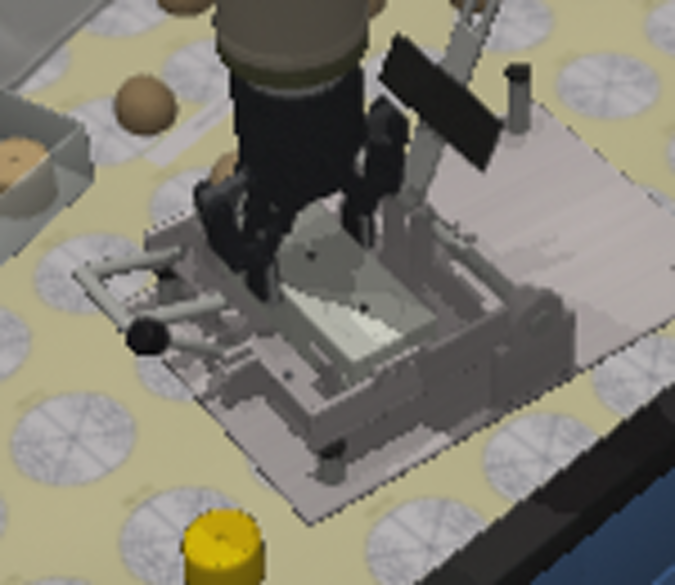

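View pics/h3.png

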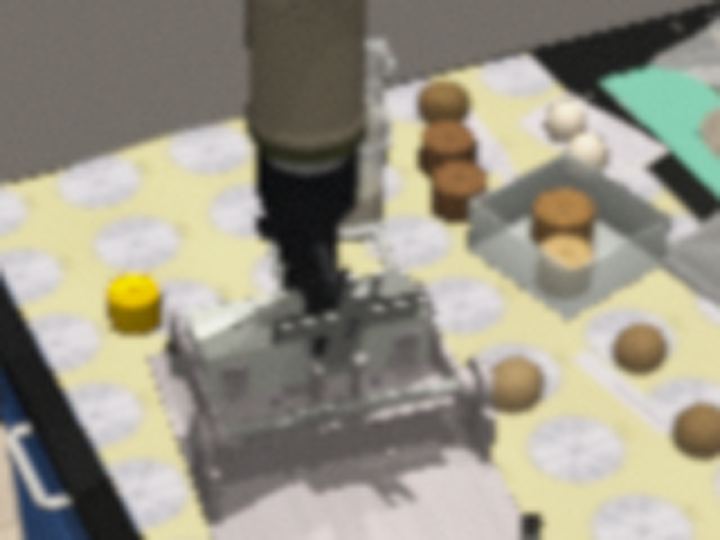

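Contact came at TCP z 0.143, where seating was predicted, and the picture shows the tray down inside the guides. Release gently and check.

```bash
python3 - <<'E'
from h import *
env.move_gripper(0.072); st()
env.move_l([.4748,.0964,.24],feed=.15); st()
for nme in("wrist","scene","side"):
    f=env.grab_frame(nme); np.savez(nme[0]+"5.npz",**f)
    if nme=="wrist": save(f,"i1.png",s=1.5)
    if nme=="scene": save(f,"i2.png",(140,130,290,280),s=4)
    if nme=="side": save(f,"i3.png",(180,100,340,220),s=4.5)
E
```

```text
t 10.04 p [0.4749 0.0964 0.1425] F [-1.1  0.1 -0.2] gap 0.072
 t 10.84 p [0.4744 0.0963 0.2392] F [ 0.1  0.1 -0.7] gap 0.0717
```

View pics/i1.png

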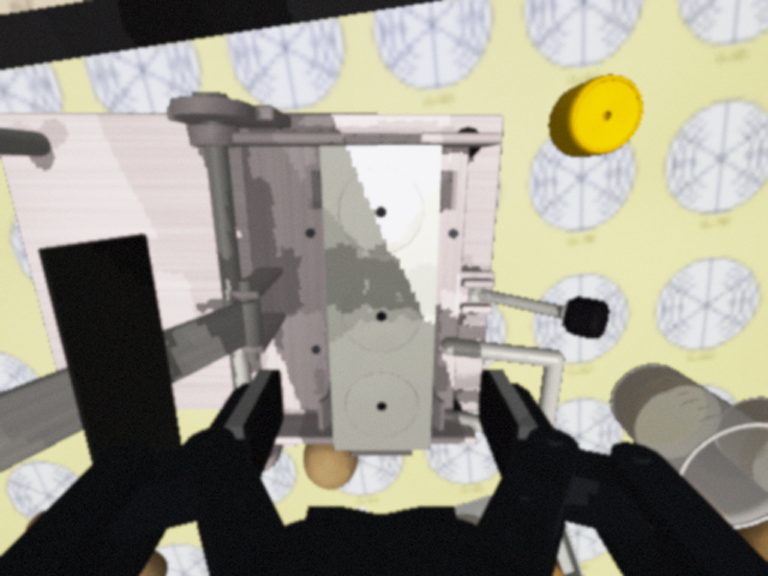

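View pics/i2.png

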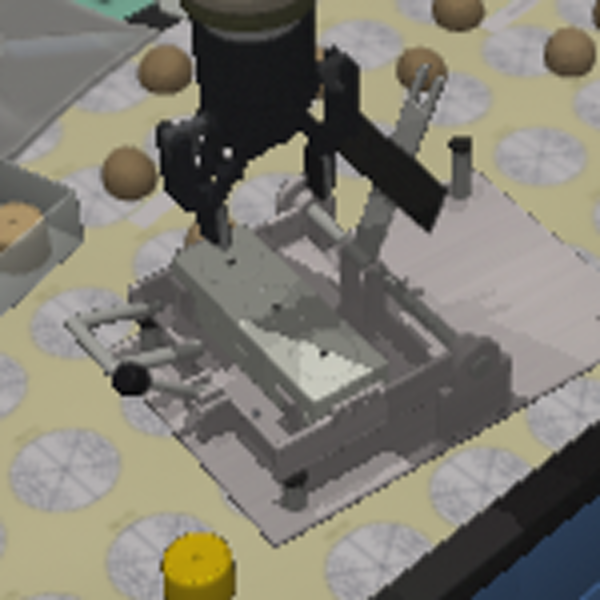

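View pics/i3.png

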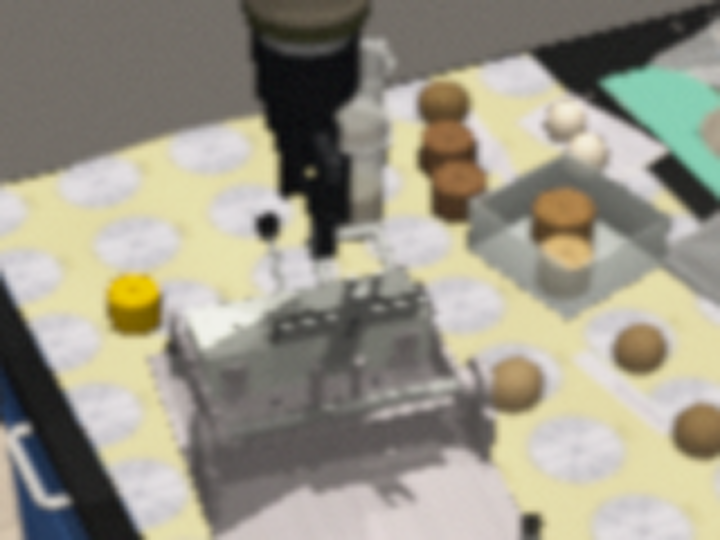

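```bash
python3 - <<'E'
from h import *
inv=lambda P:(RS.T@(P-SP)*1000).round(1)
w=dict(np.load("w5.npz"));s=dict(np.load("s5.npz"))
for p in((380.5,212),(381,316),(381.5,406.5)): print(inv(onz(w,p[0]/1.5-.17,p[1]/1.5-.17,.092)))
for p in((324,353),(277,307),(232,261)): print("s",inv(onz(s,140+p[0]/4-.4,130+p[1]/4-.4,.092)))
# strap end (fork tip) scene; knob wrist+scene
print("knob",inv(tri(w,(585/1.5,317/1.5),s,(140+131/4-.4,130+378/4-.4))[0]))
# strap: scene ray to plane x=0 of spine frame
def onx(f,u,v):
    o,d=ray(f,u,v); n=RS[:,0]; return inv(o+d*(n@(SP-o))/(n@d))
for p in((427,75),(370,250)): 
    P=onx(s,140+p[0]/4-.4,130+p[1]/4-.4); print("strap",P,np.degrees(np.arctan2(P[2]-29,P[1]-18)),np.hypot(P[2]-29,P[1]-18))
E
```

```text
[-57.   89.5  22. ]
[-0.1 89.7 22. ]
[57.4 90.  22. ]
s [-145.3 -111.2   22. ]
s [-168.3  -52.5   22. ]
s [-191.1    9.2   22. ]
knob [-169.    38.9   70.1]
strap [ -0.   99.9 100.8] 41.24036059367749 108.91671129812909
strap [   0.  323. -297.] -46.90612906855863 446.4314057052886
```

The wrist view puts the vent dots at (−57, 0, 57) along the spine and y ≈ 90, so the tray is seated level. (The scene numbers are invalid because I overwrote that file with the side picture.) Re-measure the strap angle and check IK for the push path.

```bash
python3 - <<'E'
from h import *
inv=lambda P:(RS.T@(P-SP)*1000).round(1)
s=env.grab_frame("scene"); np.savez("sc5.npz",**s); w=dict(np.load("w5.npz"))
def onx(f,u,v):
    o,d=ray(f,u,v); n=RS[:,0]; return inv(o+d*(n@(SP-o))/(n@d))
for p in((427,75),(370,250)):
    P=onx(s,140+p[0]/4-.4,130+p[1]/4-.4); print("strap",P,np.arctan2(P[2]-29,P[1]-18),np.hypot(P[2]-29,P[1]-18))
print("knob",inv(tri(w,(585/1.5,317/1.5),s,(140+131/4-.4,130+378/4-.4))[0]))
for p in((324,353),(277,307),(232,261)): print("s",inv(onz(s,140+p[0]/4-.4,130+p[1]/4-.4,.092)))
q=qdown(TH+np.pi/2)
for P in((0,-85,280),(0,-85,200),(0,-30,210),(0,60,220),(0,128,105),(64,200,80),(64,0,280),(64,-200,80)):
    p=sp(*P); j=env.solve_ik(p,q); print(P,None if j is None else j.round(2))
E
```

```text
strap [ -0.  -41.3 162.8] 1.98798000183096 146.35207548921198
strap [ 0.   9.9 32.9] 2.692869309579072 8.989994438263018
knob [  0.4 202.8  24.3]
s [-54.9  87.4  22. ]
s [ 1.3 87.9 22. ]
s [59.5 87.3 22. ]
(0, -85, 280) [-0.37 -0.02  0.47  1.74  0.01  1.42  1.53]
(0, -85, 200) [-0.35  0.03  0.47  1.88 -0.01  1.24  1.55]
(0, -30, 210) [-0.42  0.03  0.41  1.86 -0.01  1.26  1.43]
(0, 60, 220) [-0.53  0.06  0.33  1.8  -0.02  1.28  1.25]
(0, 128, 105) [-0.58  0.22  0.28  1.89 -0.07  1.04  1.16]
(64, 200, 80) [-0.6   0.43  0.26  1.68 -0.13  1.05  1.14]
(64, 0, 280) [-0.42  0.15  0.41  1.58 -0.06  1.43  1.43]
(64, -200, 80) [-0.14  0.36  0.56  1.83 -0.22  1.01  1.95]
```

Strap angle ≈ 1.99, knob at (0, 203, 24). Now close the fingers, go behind the strap and sweep it shut.

```bash
python3 - <<'E'
from h import *
q=qdown(TH+np.pi/2)
env.move_l(sp(0,90,275),q,feed=.25)
env.move_gripper(0.0); st()
env.goto(sp(0,-85,275),q)
env.move_l(sp(0,-85,213),q,feed=.2); st()
env.move_l(sp(0,-40,213),q,feed=.1); st("touch")
s=env.grab_frame("scene"); save(s,"j1.png",(140,90,330,250),s=4)
env.move_l(sp(0,14,213),q,feed=.1); st("14")
s=env.grab_frame("scene"); save(s,"j2.png",(140,90,330,250),s=4)
E
```

```text
t 12.28 p [0.4743 0.0972 0.345 ] F [-0.2 -0.3 -0.4] gap 0.0001
 t 13.47 p [ 0.4511 -0.0753  0.2833] F [0.6 0.8 0.8] gap -0.0001
touch t 14.07 p [ 0.457  -0.0318  0.2834] F [-0.5 -0.2 -0.7] gap 0.0
14 t 14.82 p [0.464  0.0214 0.2829] F [-0.4  0.1 -0.6] gap 0.0003
```

View pics/j2.png

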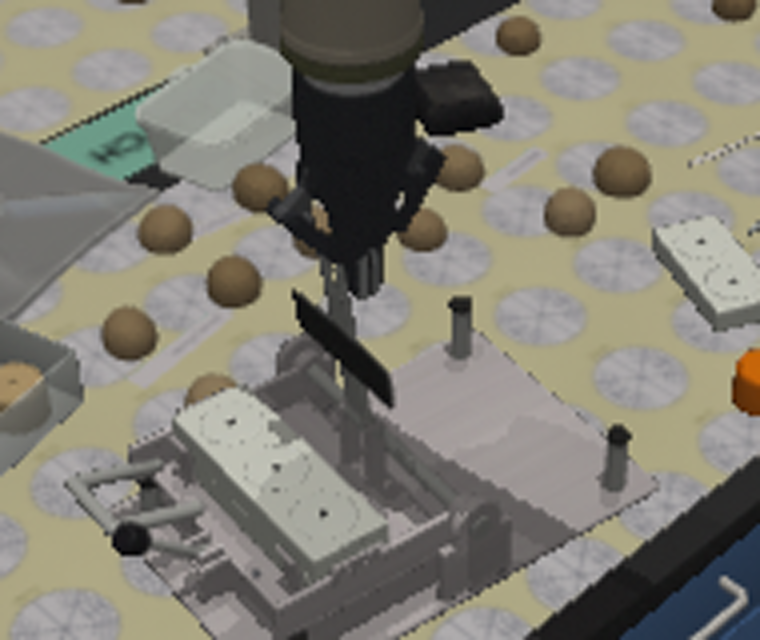

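The strap now stands upright in front of the closed fingers at (340,330), pushed along as planned. Continue the arc down.

```bash
python3 - <<'E'
from h import *
q=qdown(TH+np.pi/2)
r=112
for ph in (1.4,1.2,1.0,.8,.6,.4,.2,.08,0.0):
    y=18+r*np.cos(ph)-3*np.sin(ph); z=29+r*np.sin(ph)+3*np.cos(ph)
    env.move_l(sp(0,y-12,z+73),q,feed=.12)
    if np.linalg.norm(env.get_ft_force())>8: st(ph); break
st(ph)
s=env.grab_frame("scene"); save(s,"k1.png",(140,130,330,290),s=4)
E
```

```text
0.0 t 17.62 p [0.478  0.1248 0.1752] F [ 1.  -0.6 -0.8] gap -0.0002
```

View pics/k1.png

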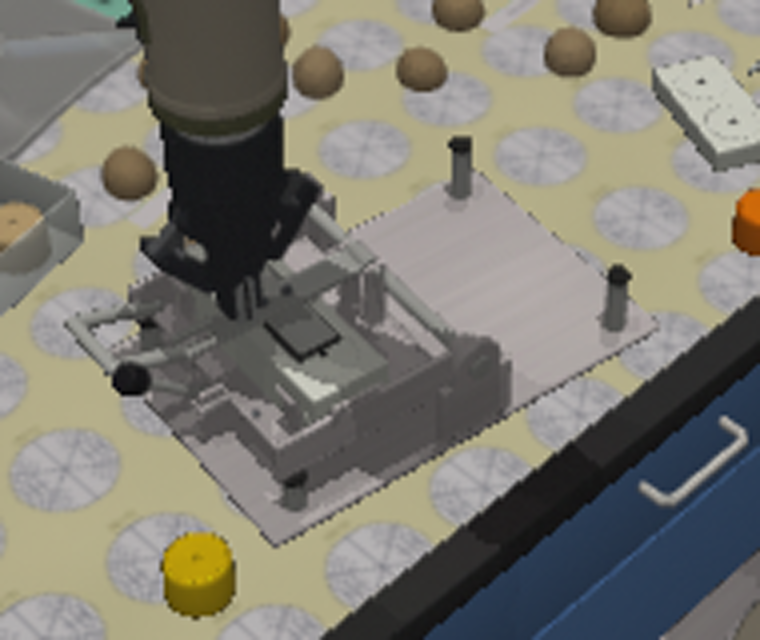

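Strap lies almost level over the trays; press down to the stop by force.

```bash
python3 - <<'E'
from h import *
q=qdown(TH+np.pi/2)
for z in (103.5,102,100.5,99,97.5,96,94.5):
    env.move_l(sp(0,120,z),q,feed=.04); F=env.get_ft_force(); st(z)
    if F[2]>7: break
s=env.grab_frame("scene"); save(s,"l1.png",(140,130,330,290),s=4)
E
```

```text
103.5 t 17.93 p [0.4786 0.1262 0.1744] F [-3.7 -4.1  7.9] gap 0.0001
```

View pics/l1.png

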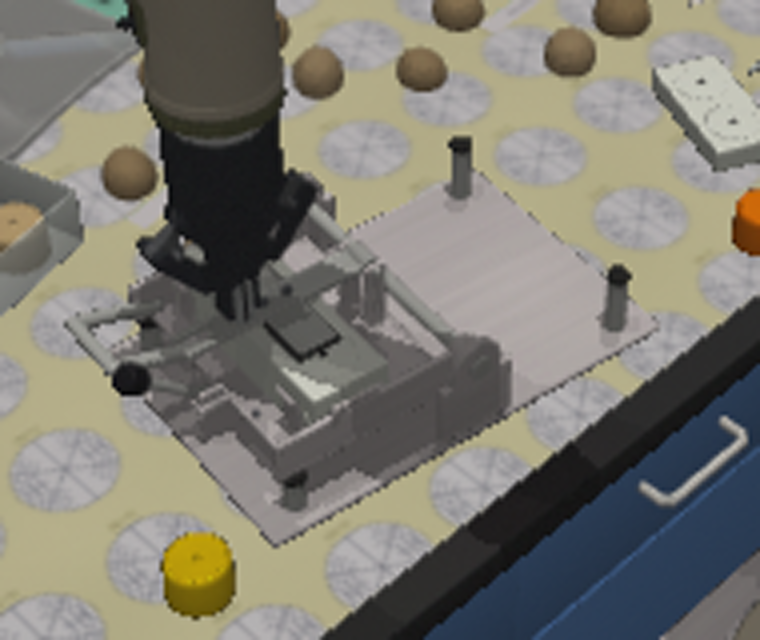

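Stop reached (tip at z ≈ 31.5, as shut). Now push the swing bolt upright from outside.

```bash
python3 - <<'E'
from h import *
q=qdown(TH+np.pi/2)
env.move_l(sp(0,120,140),q,feed=.2)
env.move_l(sp(0,245,140),q,feed=.25)
env.move_l(sp(0,245,89),q,feed=.2); st()
for a in (.8,.6,.4,.2,.1):
    yc=152+70*np.sin(a); zc=-25+70*np.cos(a)
    env.move_l(sp(0,yc+11.5*np.cos(a)+10*np.sin(a)+14.5,zc-7+73),q,feed=.1)
    st(a)
    if np.linalg.norm(env.get_ft_force())>12: break
s=env.grab_frame("scene"); save(s,"m1.png",(140,130,330,290),s=4)
s=env.grab_frame("wrist"); save(s,"m2.png",s=1.5)
E
```

```text
t 19.37 p [0.4949 0.2495 0.1589] F [-0.9  0.1  1. ] gap -0.0003
0.8 t 19.65 p [0.494  0.2367 0.1611] F [-0.5 -0.5 -0.5] gap -0.0002
0.6 t 19.94 p [0.4923 0.2267 0.1698] F [-0.   0.7  0.3] gap -0.0001
0.4 t 20.23 p [0.4901 0.2163 0.1772] F [-2.   6.4  6.8] gap 0.0
0.2 t 20.53 p [0.4886 0.2057 0.184 ] F [-6.9 14.6 22. ] gap -0.0
```

View pics/m1.png

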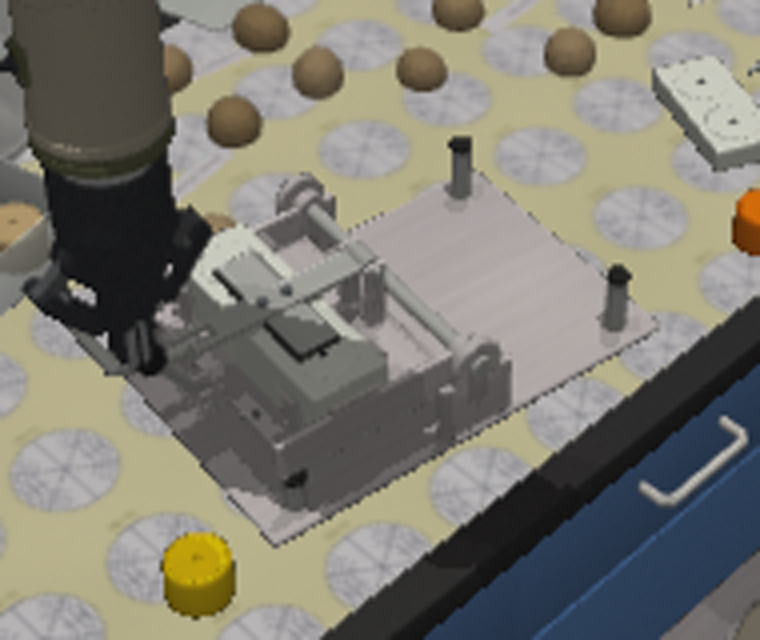

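View pics/m2.png

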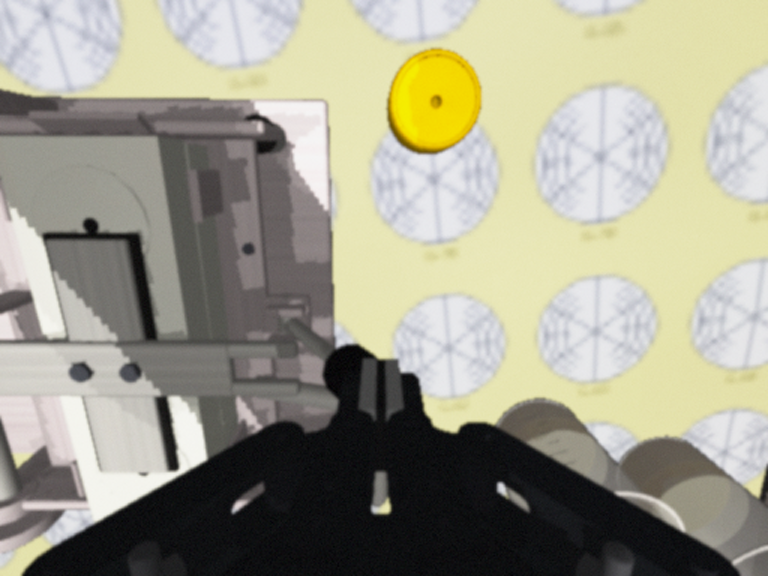

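The wrist picture shows the narrow fingertips (only ~15 mm across, not 29) standing on the knob at (350,375) instead of behind it. Back off and retry lower with the right thickness.

```bash
python3 - <<'E'
from h import *
q=qdown(TH+np.pi/2)
env.move_l(sp(0,199,140),q,feed=.2)
env.move_l(sp(0,240,140),q,feed=.25)
s=env.grab_frame("scene"); save(s,"n1.png",(140,130,330,290),s=4)
env.move_l(sp(0,240,83),q,feed=.2); st()
h=7
for a in (.8,.6,.45,.3,.15):
    yc=152+70*np.sin(a); zc=-25+70*np.cos(a)
    env.move_l(sp(0,yc+11.5*np.cos(a)+10*np.sin(a)+h,zc-(14 if a>.5 else 11.5)+73),q,feed=.1)
    st(a)
    if np.linalg.norm(env.get_ft_force())>12: break
s=env.grab_frame("wrist"); save(s,"n2.png",s=1.5)
E
```

```text
t 21.74 p [0.4943 0.2448 0.1529] F [ 0.2 -0.4  0.6] gap -0.0
0.8 t 22.05 p [0.493  0.2292 0.154 ] F [-0.1  0.1  0.4] gap -0.0003
0.6 t 22.34 p [0.4913 0.2193 0.1627] F [-0.4  0.8 -0.7] gap 0.0002
0.45 t 22.62 p [0.4899 0.2098 0.1701] F [-0.1 -0.4  0. ] gap 0.0002
0.3 t 22.88 p [0.4883 0.1993 0.1735] F [-0.  -0.1 -0.1] gap 0.0001
0.15 t 23.14 p [0.4867 0.1881 0.1757] F [-0.2 -0.3  0.3] gap -0.0001
```

View pics/n1.png

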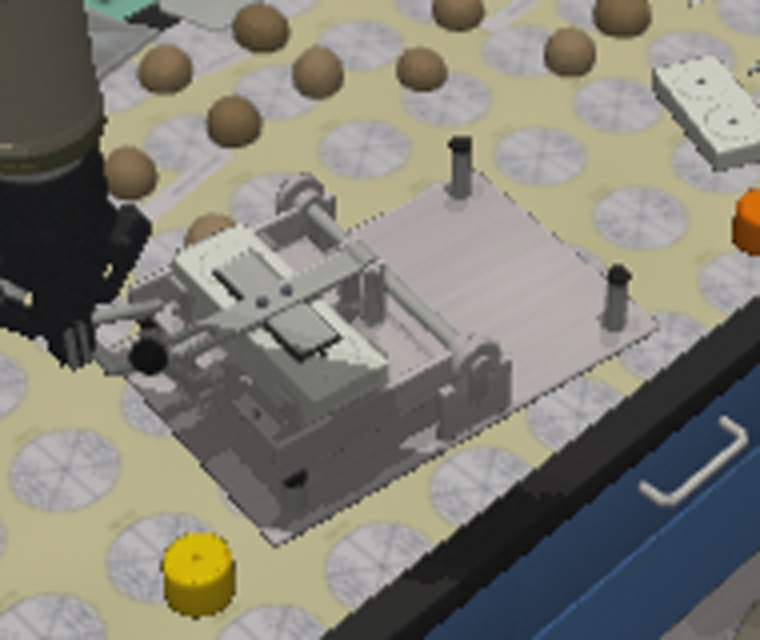

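View pics/n2.png

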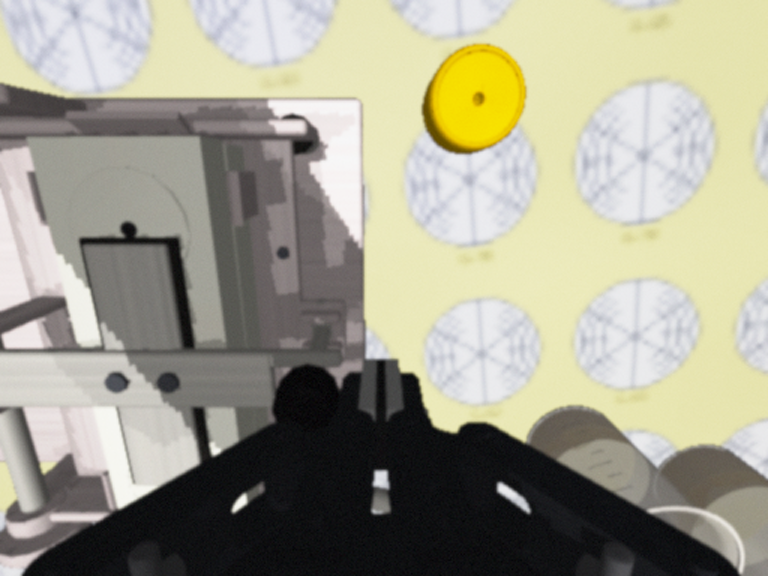

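The knob is now near the slot at (308,398). Finish with small steps until the stop pushes back.

```bash
python3 - <<'E'
from h import *
q=qdown(TH+np.pi/2)
for y in (181,178,175,172,170,168,166,164):
    env.move_l(sp(0,y,110),q,feed=.06); st(y)
    if np.linalg.norm(env.get_ft_force())>6: break
s=env.grab_frame("wrist"); save(s,"o2.png",s=1.5)
E
```

```text
181 t 23.44 p [0.4866 0.1876 0.1803] F [ 0.   0.4 -0.2] gap -0.0001
178 t 23.69 p [0.486  0.1843 0.18  ] F [0.3 0.6 0.5] gap -0.0002
175 t 23.94 p [0.4856 0.1823 0.1801] F [ 0.7  3.9 -1.1] gap 0.0002
172 t 24.19 p [0.4854 0.1815 0.1807] F [ 2.2 12.  -1.7] gap -0.0001
```

View pics/o2.png

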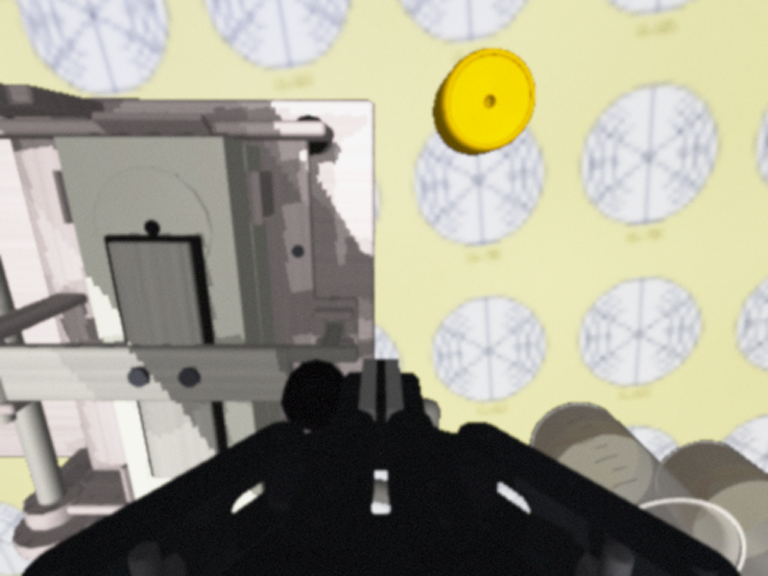

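The fingers pushed the knob to its stop (computed knob outer side ≈ 163.5, as upright). Retreat, look, and hover over the handle.

```bash
python3 - <<'E'
from h import *
q=qdown(TH+np.pi/2)
env.move_l(sp(0,190,110),q,feed=.15)
env.move_l(sp(0,190,150),q,feed=.2)
env.goto(sp(50,205,180),q)
env.move_gripper(0.045); st()
for n in("wrist","scene","side"):
    f=env.grab_frame(n); np.savez(n+"6.npz",**f)
    if n=="wrist": save(f,"p1.png",s=1.5)
    if n=="scene": save(f,"p2.png",(140,130,330,290),s=4)
    if n=="side": save(f,"p3.png",(180,100,340,220),s=4.5)
E
```

```text
t 25.71 p [0.539  0.2045 0.25  ] F [-0.2  1.  -0.6] gap 0.0449
```

View pics/p1.png

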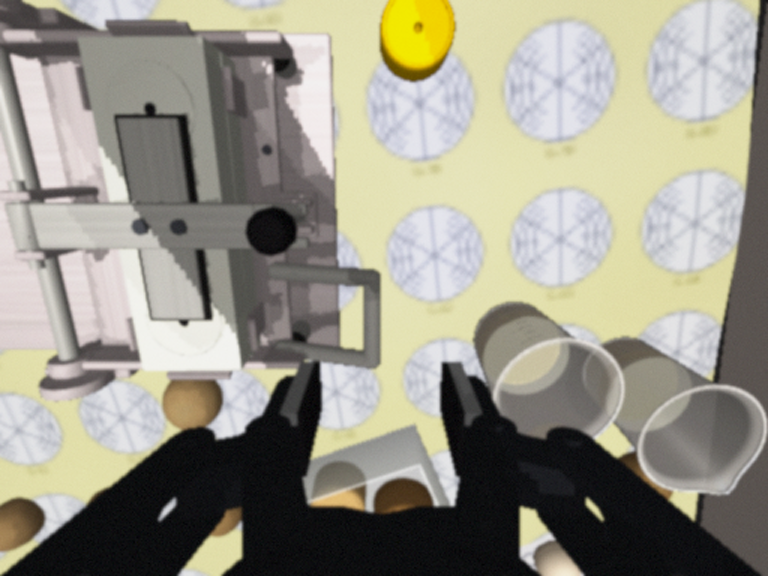

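View pics/p2.png

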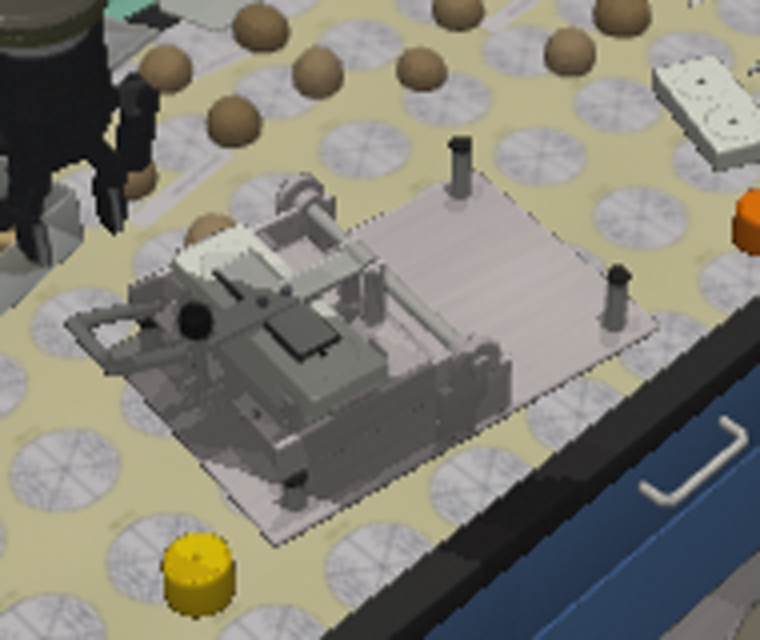

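View pics/p3.png

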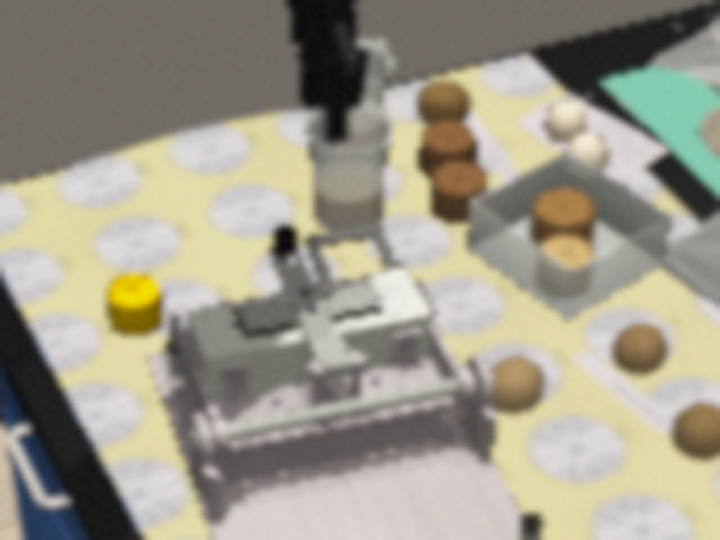

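Knob at (271,231) sits over the fork, strap level, and the handle bar is at (371,316) in the wrist picture. Refine the bar position, then grip it.

```bash
python3 - <<'E'
from h import *
inv=lambda P:(RS.T@(P-SP)*1000).round(1)
w=dict(np.load("wrist6.npz"))
for p,z in(((371,270),.074),((371,365),.074),((271,231),.122)): print(inv(onz(w,p[0]/1.5-.17,p[1]/1.5-.17,z)))
q=qdown(TH+np.pi/2)
env.move_l(sp(64,200,120),q,feed=.2)
env.move_l(sp(64,200,56),q,feed=.1); st()
f=env.grab_frame("wrist"); save(f,"q1.png",s=1.5)
E
```

```text
[ 30.2 199.6   4. ]
[ 94.1 199.1   4. ]
[ -0.4 153.2  52. ]
 t 27.11 p [0.5529 0.1978 0.1268] F [-0.1  0.6  0.9] gap 0.0453
```

View pics/q1.png

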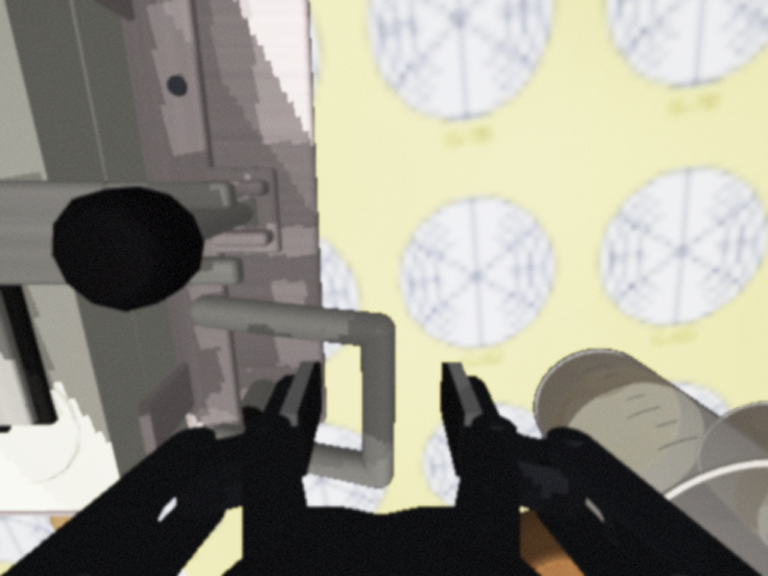

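The bar sits centred between the fingers at (378,400) and clear of the bow's arms. Grip and swing the first part.

```bash
python3 - <<'E'
from h import *
q=qdown(TH+np.pi/2)
env.move_gripper(0.005); st("grip")
for d in range(10,50,10):
    t=np.radians(d)
    env.move_l(sp(64,200*np.cos(t),200*np.sin(t)+55),q,feed=.1); st(d)
    F=env.get_ft_force()
    if np.linalg.norm(F)>40: break
f=env.grab_frame("scene"); save(f,"r2.png",(120,80,330,250),s=3.6)
E
```

```text
grip t 27.57 p [0.5526 0.197  0.1267] F [-2.3 -3.8  7.2] gap 0.0093
10 t 28.07 p [0.5522 0.1945 0.1594] F [ 3.   0.4 -5.6] gap 0.0101
20 t 28.57 p [0.551  0.1863 0.1931] F [ 5.1  2.2 -4.4] gap 0.0097
30 t 29.07 p [0.5492 0.1727 0.2249] F [ 5.8  6.3 -1.3] gap 0.0099
40 t 29.57 p [0.5466 0.1541 0.2541] F [4.1 9.1 2.6] gap 0.0095
```

View pics/r2.png

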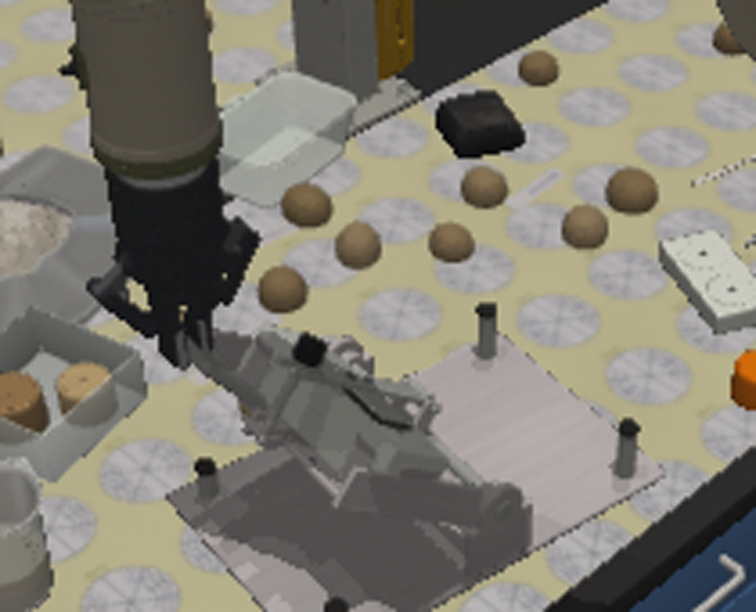

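The leaf is up about 40°, trays strapped and bolted, forces low. Continue over.

```bash
python3 - <<'E'
from h import *
q=qdown(TH+np.pi/2)
for d in range(50,175,10):
    t=np.radians(d)
    env.move_l(sp(64,200*np.cos(t),200*np.sin(t)+55),q,feed=.1); 
    if d%20==10: st(d)
    F=env.get_ft_force()
    if np.linalg.norm(F)>45: st(d); break
f=env.grab_frame("scene"); save(f,"s2.png",(120,80,330,250),s=3.6)
E
```

```text
50 t 30.12 p [0.5435 0.131  0.2797] F [ 2.7 11.7  7. ] gap 0.0097
70 t 31.12 p [0.5353 0.0724 0.3168] F [-6.6 14.2 24.7] gap 0.0101
90 t 32.12 p [ 5.256e-01 -2.000e-04  3.291e-01] F [-13.9   3.2  32.7] gap 0.0098
110 t 33.12 p [ 0.5159 -0.0711  0.3143] F [-7.3 -5.1 17.5] gap 0.0095
130 t 34.12 p [ 0.5079 -0.1293  0.2777] F [-2.3 -4.8  4.4] gap 0.0095
150 t 35.12 p [ 0.5019 -0.172   0.2245] F [-2.4 -3.6 -1.3] gap 0.0096
170 t 36.12 p [ 0.4987 -0.1956  0.1598] F [-5.1 -4.7 -2.8] gap 0.0096
```

View pics/s2.png

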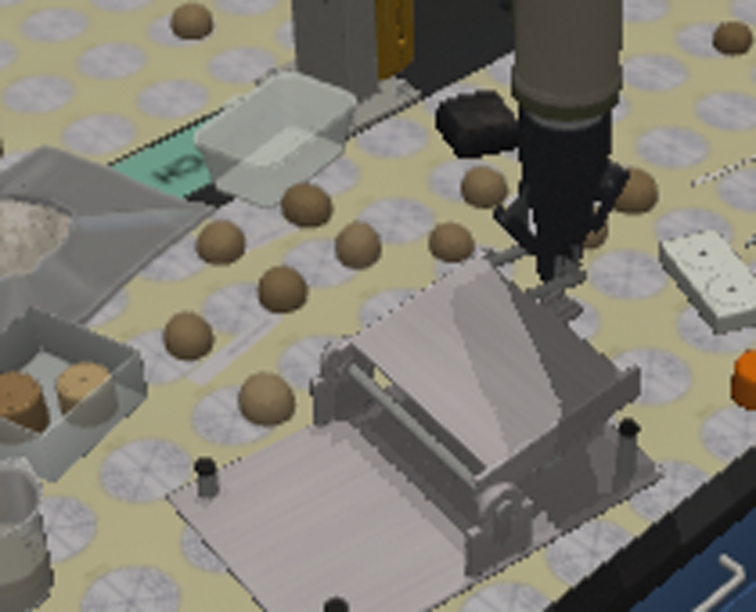

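Leaf nearly down on the right. Lower the rest and press to the stop.

```bash
python3 - <<'E'
from h import *
q=qdown(TH+np.pi/2)
for z in (28,20,12,6,3,0,-3,-6):
    t=np.pi-np.arcsin(z/200)
    env.move_l(sp(64,200*np.cos(t),z+55),q,feed=.05); st(z)
    if env.get_ft_force()[2]>12: break
f=env.grab_frame("scene"); save(f,"t2.png",(150,80,360,250),s=3.6)
f=env.grab_frame("side"); save(f,"t3.png",(180,120,340,250),s=4.5)
E
```

```text
28 t 36.45 p [ 0.4986 -0.1967  0.1532] F [-4.3 -4.6 -2.6] gap 0.0097
20 t 36.76 p [ 0.4984 -0.1978  0.1453] F [-5.5 -5.1  0.2] gap 0.0094
12 t 37.07 p [ 0.4984 -0.1986  0.1371] F [-3.5 -5.3 -3.6] gap 0.0098
6 t 37.33 p [ 0.4984 -0.199   0.1311] F [-4.5 -5.  -2.5] gap 0.0097
3 t 37.58 p [ 0.4984 -0.1991  0.1283] F [-4.9 -6.5 -3.3] gap 0.0093
0 t 37.83 p [ 0.4983 -0.1992  0.1253] F [-5.3 -6.2 -3.4] gap 0.0095
-3 t 38.08 p [ 0.4983 -0.1992  0.1224] F [-4.9 -7.3 -2.5] gap 0.0097
-6 t 38.33 p [ 0.4984 -0.1993  0.1205] F [-8.8 -5.  10.3] gap 0.0099
```

View pics/t2.png

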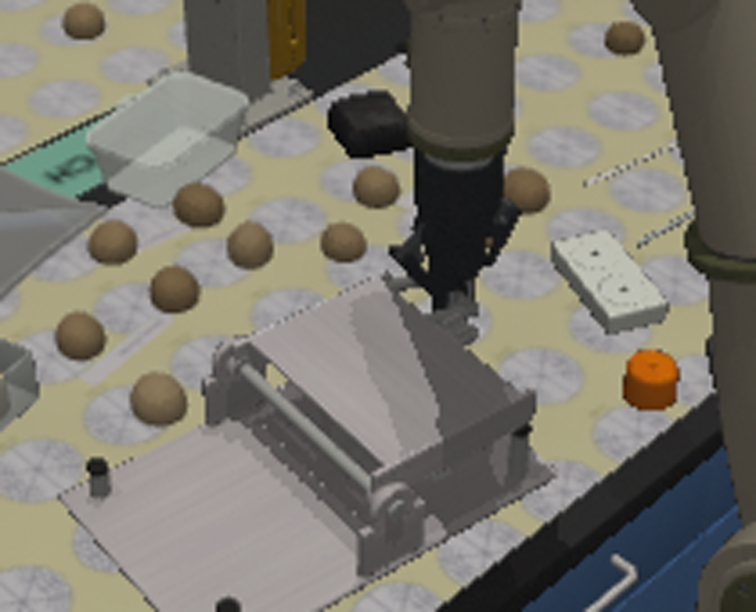

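View pics/t3.png

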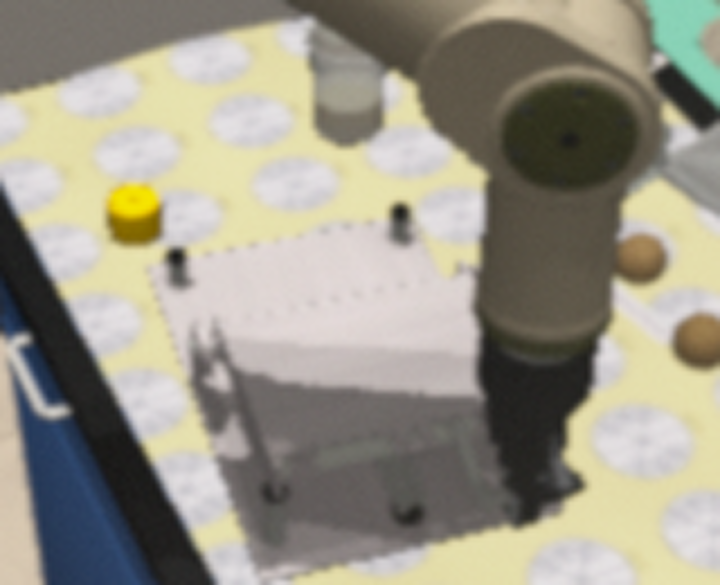

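```bash
python3 - <<'E'
from h import *
q=qdown(TH+np.pi/2)
for z in (-8,-10,-12):
    env.move_l(sp(64,-200,z+55),q,feed=.05); st(z)
    if env.get_ft_force()[2]>18: break
env.move_gripper(0.04); st("open")
env.move_l(sp(64,-200,130),q,feed=.15); st()
f=env.grab_frame("wrist"); save(f,"u1.png",s=1.5); np.savez("w7.npz",**f)
env.move_l(sp(64,-200,230),q,feed=.25)
env.goto([.45,.15,.35],q); st()
f=env.grab_frame("scene"); save(f,"u2.png",(150,100,360,270),s=3.6)
f=env.grab_frame("side"); save(f,"u3.png",(180,120,380,270),s=4)
E
```

```text
-8 t 38.68 p [ 0.4985 -0.1993  0.1202] F [-18.6  -1.7  29. ] gap 0.0096
open t 39.08 p [ 0.4994 -0.198   0.1172] F [-0.2  0.8 -0.2] gap 0.0398
 t 39.78 p [ 0.4985 -0.1985  0.1992] F [ 0.1 -0.1 -0.2] gap 0.0399
 t 41.72 p [0.4504 0.1487 0.3495] F [1.1 0.1 0.6] gap 0.0402
```

View pics/u1.png

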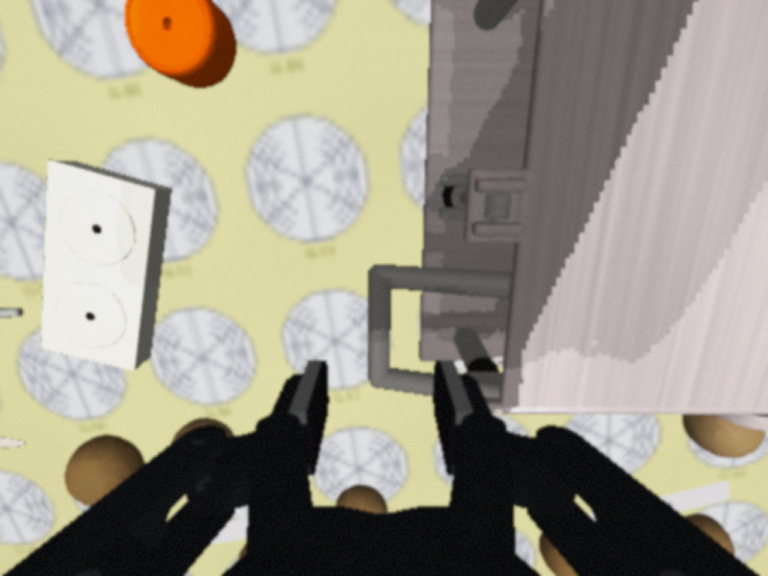

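View pics/u2.png

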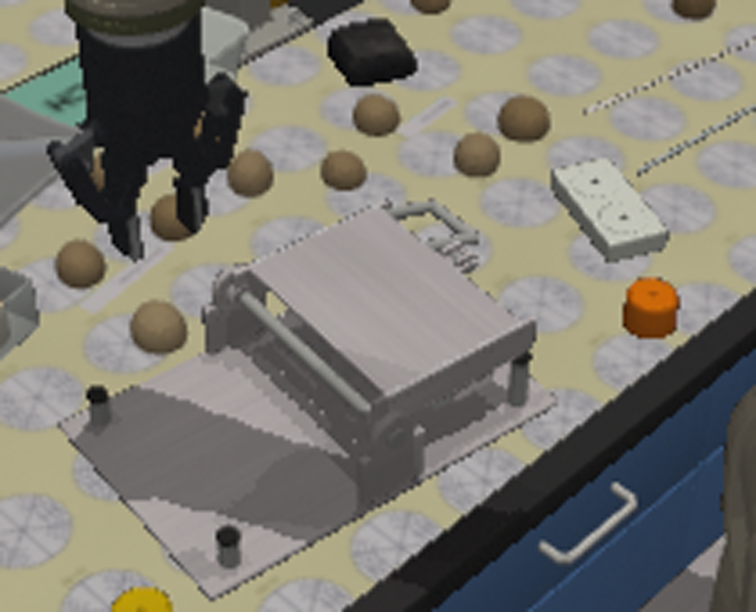

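View pics/u3.png

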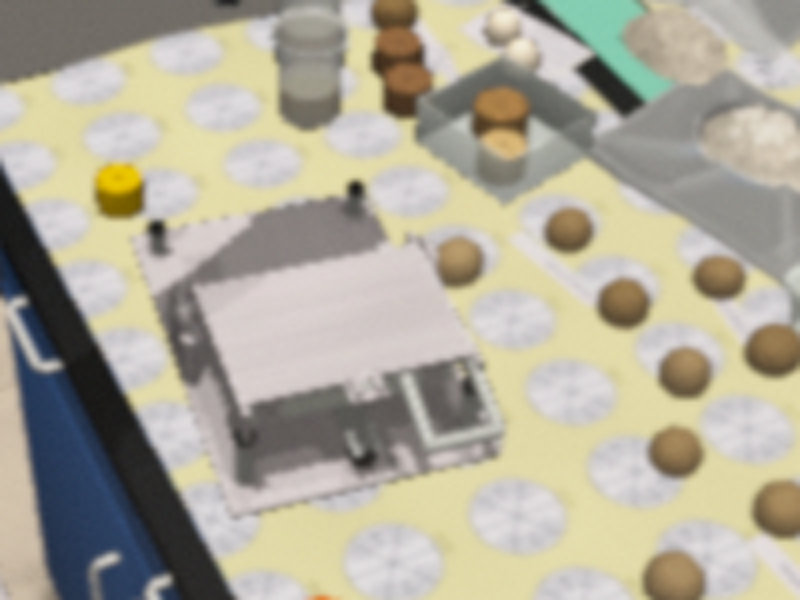

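The leaf lies flat on the right, nothing spilled, short tray untouched. Check by triangulation that the bolt is still upright and that the handle bar is at spine height.

```bash
python3 - <<'E'
from h import *
inv=lambda P:(RS.T@(P-SP)*1000).round(1)
w=dict(np.load("w7.npz")); g=env.grab_frame("side"); s=env.grab_frame("scene")
D=lambda x,y:(180+x/4-.4,120+y/4-.4)
X,e=tri(w,(450/1.5-.17,197/1.5-.17),g,D(360,450)); print("knob",inv(X),np.array(e)*1000)
print("knob on z",inv(onz(w,450/1.5,197/1.5,.025)),inv(onz(g,*D(360,450),.025)))
X,e=tri(w,(379/1.5,272/1.5),g,D(426,443)); print("handle near corner",inv(X),np.array(e)*1000)
S=lambda x,y:(150+x/3.6-.4,100+y/3.6-.4)
X,e=tri(w,(379/1.5,385/1.5),g,D(497,428)); print("handle far",inv(X),np.array(e)*1000)
X,e=tri(s,S(535,325),g,D(248,402)); print("leaf near right corner",inv(X),np.array(e)*1000)
X,e=tri(s,S(378,205),g,D(478,350)); print("leaf far right corner",inv(X),np.array(e)*1000)
f=g; save(f,"v3.png",(225,190,325,260),s=7.5)
E
```

```text
knob [  -1.3 -160.1  -37.8] [1.53953916 1.53953916]
knob on z [   0.8 -159.3  -45. ] [  -0.4 -153.6  -45. ]
handle near corner [  34.1 -200.     1.3] [0.47482069 0.47482069]
handle far [  93.8 -200.3    1. ] [1.95026206 1.95026206]
leaf near right corner [ -94.2 -148.3   27.9] [5.96292212 5.96292212]
leaf far right corner [  96.8 -143.3   26.9] [0.85109637 0.85109637]
```

View pics/v3.png

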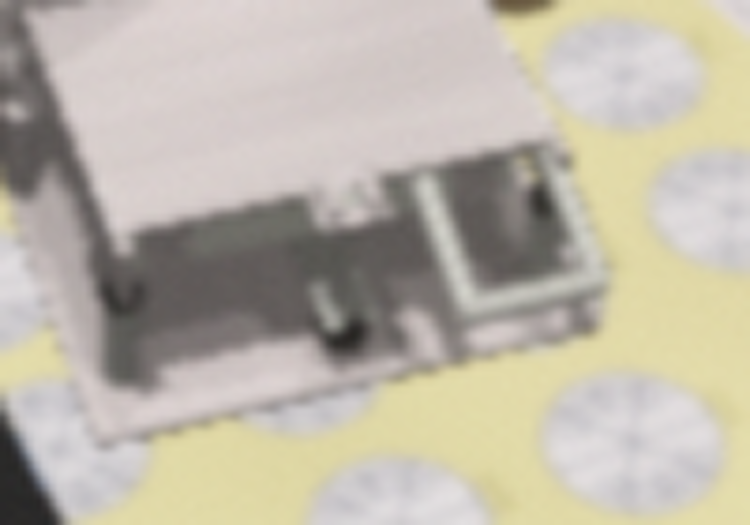

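Handle at y −200, z ≈ 1 (fully down), knob at about (0, −154, −45), which matches an upright bolt. Handing in.

```bash
python3 - <<'E'
from h import *
st(); env.hold(.3); env.job_done()
E
```

```text
t 41.92 p [0.4504 0.1489 0.3498] F [ 0.4 -0.6 -0.5] gap 0.0396
the job is handed in; nothing more can be done
```

I laid the long empty tray over the full one, shut the strap and tipped the bolt up into its slot. I then swung the leaf over by its handle until it reached its stop on the right. I let go, moved the arm clear and handed the job in at about 42 s; it reports no verdict.

**Last checks**
- **Leaf:** the handle bar triangulates to y −200, z +1 mm, and the leaf looks level, so it is fully down.
- **Bolt:** on the expected knob height, the side view puts the knob at (0, −154, −45) mm, which matches an upright bolt. The wrist view disagreed by about 6 mm (y −159), probably because the bolt lugs hid part of the knob.
- **Cakes and short tray:** no loose cake is visible, and the short tray is where it was. The cakes inside the closed trays, and the strap under the turned leaf, can't be seen. I last saw the strap shut, with the knob over its fork, before the swing.

**What went wrong on the way**
- **First bolt push:** the fingertips rode up on top of the knob, at up to about 27 N. I backed off and did it again from lower down.
- **Swing:** the handle bar slid about 5 mm in the grip near the top, at about 36 N. Pressing down on the stop at the end reached about 34 N.

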